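Sort out the freshly lacquered turnings

ROBOT

A 7-joint arm with a two-finger parallel gripper is mounted at the origin on the work surface. World frame = base frame: x ahead of the robot, y to its left, z up, the work surface at z = 0. Lengths are in m, angles in rad, forces in N, time in s.
With the tool pointing down it reaches from about 0.4 to 0.85 m from the base axis. Payload 4.5 kg.
Tool frame: the origin (TCP) lies where the fingers leave the gripper's body, on its centre line; the fingertips stand 64 mm ahead of it and the grasp point (between the pads) lies 45 mm ahead of it; z points along the fingers, y is the direction in which the jaws open and shut (so a half turn about z gives the same grasp; the last joint's range is limited). The gripper opens to 88 mm and grips with 3 to 60 N. Pads are 18 mm wide; open, the fingers measure 123 mm over their backs; the gripper's body (75 mm by 187 mm) begins 45 mm behind the grasp point.
Start: joints at [-1.15, 0.689, -0.195, 1.565, 0.157, 0.902, -0.215], TCP at [0.236, 0.579, 0.303] pointing down, gripper open.
Joint ranges: [-3.01, 3.01], [-0.46, 2.08], [-1.47, 1.51], [0.13, 2.56], [-1, 4.14], [0.04, 2.09], [-2.66, 2.66]. Speed limits (rad/s): [2.57, 2.57, 3.14, 3.14, 3.14, 3.14, 3.14].

INTERFACE

Orientations are given as a unit quaternion [x, y, z, w].
In Python, from plant import monitor, snapshot, workorder, finder gives the robot as it stands.
- The arm moves only by the tool carry_out, never from a script. Its argument "motion" is one flat list of numbers, 6 for each row, row after row: the shift along the tool's x, y, z in cm, then the turn, a rotation vector about the tool's x, y, z in rad. In form: [x, y, z, rx, ry, rz, x, y, z, rx, ry, rz, ...]. A call has 1 to 8 rows; each row shifts and turns the commanded pose from where the row before left it, along the tool's axes as they then stand; what a row does not reach is not made up. A row lasts 1/8 s, in which the tool goes at most 62.5 mm and 10.7 degrees, less where a joint would pass 70% of its speed; a pose out of reach is approached as far as the arm can. A call with a gripper value outside its range is refused whole. "hand" is the finger opening in cm, from 0 to 8.81, set as the call begins (left out, the last holds). The fingers move at their own pace and stop on an object; "grip_force" is the grip in N (left out, the last holds). Time passes only in rows, so rows that do not move let the fingers close. It gives the time, the measured TCP pose, the force and the opening at its end, in the units of the state.
- monitor.get_state(): the state, without advancing time (a new reading comes with each control period).
- snapshot(name): name is "side" or "top" or "wrist"; returns a dict with "frame" (480x640x3 uint8, red, green, blue), "range_z" (480x640 float32, m along the optical axis (not along the pixel's ray), 0 where there is no reading), "fx", "fy", "cx", "cy" (pixels), "rvec" (rotation vector, rad) and "tvec" (3), from world to camera coordinates, as OpenCV has them; the wrist camera has in their place "hand_eye" (4x4, takes a point from camera to tool coordinates, whose origin is the TCP and whose axes are the flange's). Camera axes: x right, y down, z forward; pixel columns grow to the right and rows downward; lengths in m; the calibration is good to about 2 mm. The wrist camera is an equidistant fisheye: a pixel r from the principal point sees the ray r / f radians off the axis. A picture is of the moment at which its call begins: read the wrist's pose just before it.
- workorder.finish_job(): hands the job in, once; it reports no verdict.
Trained networks look in a picture, given as the dict that the camera call returned (one of the last four; its "shot" number tells which), for a name from the list of things; names that differ only in an ending like _2 or _b are one class to them, and where a whole thing is asked for, a point or a joint stands for the part that bears it (a point fixed in the world has none). Each returns a list of dicts, best first, with "p" (0 to 1); they miss things now and then, are a little off and sometimes report something else, mostly with a low value. They report only what shows in the picture. A call takes as long as a camera call. They do not tell look-alikes from the thing itself.
- finder.masks_of(picture, thing): "pixels" (480x640 bool, what is visible of it) and "extent" ([left, top, right, bottom] in pixels, round what is visible of it).
The state is a dict: "clock": time; "q": joint angles; "qd": joint speeds; "joint_torque": joint torques, N m; "tool_pos": TCP position; "eef_rot": TCP orientation; "contact_force": force on the tool from outside, world axes, zero at the start; "moment": the same for the moment, N m; "opening": opening from 0.0 (shut) to 1.0 (fully open).
Only numpy, scipy, OpenCV 4.12 (cv2) and the standard library are available. Lean on these libraries where they do the work, as an engineer would, in place of code of your own. Each camera call takes 0.05 s, during which the arm holds its last target. There are 200 camera calls.

TASK

The three lacquered turnings stand on one another's stands: move each to the stand shaped like its own base (round, square, oblong), centred on it and, for the square and the oblong one, squared up with the stand's edges, using the empty slatted rack as the place to park one on the way. The lacquer is tacky, so keep the pieces upright, set each down gently without dropping it, and never put one down on the bench top. Leave the gouge, the tin and the hammer where they are.

Things in the scene. Friction and masses are not known exactly. Their poses are not given: they have to be found in the camera images.
- bun_foot: Furniture bun foot, turned: a round disc base 64 mm in diameter and 16 mm thick, a narrow neck (32 mm at 31 mm height), and above it a plain round knob 42 mm in diameter from 39 to 56 mm above the underside; 62 mm tall in all. About 80 g. Loose, light wood; origin: centre of the underside, z up. At the start it stands on the square stand.
- newel_cap: Newel-post cap: a square base 56 x 56 mm, 18 mm thick, sides along its x and y, with a turned ball-like knob in its middle, widest (48 mm diameter) from 44 to 52 mm above the underside, neck of 30 mm at 26 mm height; 68 mm tall in all. About 100 g. Loose, light wood; origin: centre of the underside, z up. At the start it stands on the oblong stand.
- coat_peg: Coat peg on its back plate, standing plate down: an oblong plate 104 mm (along its x) x 44 mm (along its y), 16 mm thick, with a turned peg in its middle: stem 22 mm, then a round head 34 mm in diameter from 40 to 58 mm above the underside; 63 mm tall in all. About 90 g. Loose, light wood; origin: centre of the underside, z up. At the start it stands on the round stand.
- round_stand: Round dark wooden stand, 112 mm in diameter, where the round-based bun foot belongs. Fixed to the bench, flat top without a rim, 12 mm above the bench; origin: centre of the underside, on the bench.
- square_stand: Square dark wooden stand, 96 x 96 mm, sides along its x and y, where the square-based newel cap belongs. Fixed to the bench, flat top without a rim, 12 mm above the bench; origin: centre of the underside, on the bench.
- oblong_stand: Oblong dark wooden stand, 136 mm along its x and 76 mm along its y, where the oblong coat peg belongs. Fixed to the bench, flat top without a rim, 12 mm above the bench; origin: centre of the underside, on the bench.
- spare_rack: Slatted dark wooden rack, 118 x 120 mm, five slats 18 mm wide with 7 mm gaps, empty at the start: the free spot. Fixed to the bench, slat tops 12 mm above the bench; origin: centre of the underside, on the bench.
- gouge: Bystander: turning gouge lying flat, about 235 mm long, 28 mm high, wooden handle at its -x, dark steel blade at its +x; origin under its ferrule, at bench height. Lies on the near side, pointing away from the robot, between the stands.
- lacquer_tin: Bystander: plain metal tin, 70 mm in diameter, 90 mm tall, upright beyond the stands; origin: centre of the underside.
- hammer: Bystander: hammer lying flat along its x, about 240 mm long, 26 mm high, head at its +x end, beyond the stands; origin: under the middle, at bench height.
There are look-alikes about, which are no part of the job. Leave any red or white look-alike of the square_stand alone. What is shaped like the spare_rack but grey is not meant.

How it is judged:
On the way:
1. one of the turnings stands upright on the slatted rack, released (((horizontal distance between bun_foot and spare_rack below 0.045 m and z of bun_foot in the frame of spare_rack between 0.009 and 0.016 m and angle between bun_foot's own z axis and vertical below 0.1 rad and linear speed of bun_foot below 0.02 m/s and contact force between the fingers and bun_foot below 0.1 N) or (horizontal distance between newel_cap and spare_rack below 0.045 m and z of newel_cap in the frame of spare_rack between 0.009 and 0.016 m and angle between newel_cap's own z axis and vertical below 0.1 rad and linear speed of newel_cap below 0.02 m/s and contact force between the fingers and newel_cap below 0.1 N) or (horizontal distance between coat_peg and spare_rack below 0.045 m and z of coat_peg in the frame of spare_rack between 0.009 and 0.016 m and angle between coat_peg's own z axis and vertical below 0.1 rad and linear speed of coat_peg below 0.02 m/s and contact force between the fingers and coat_peg below 0.1 N))), for 0.2 s.
At the end, for the whole second after the job is handed in: Bun foot on the round, newel cap on the square, coat peg on the oblong stand: each upright (0.1 rad), resting on its stand, centred within 12 mm, cap (any quarter turn) and peg (either way round) squared up within 0.17 rad; all released and at rest (horizontal distance between bun_foot and round_stand below 0.012 m and z of bun_foot in the frame of round_stand between 0.009 and 0.016 m and angle between each of bun_foot, newel_cap, coat_peg's own z axis and vertical below 0.1 rad and linear speed of each of bun_foot, newel_cap, coat_peg below 0.02 m/s and contact force between the fingers and bun_foot below 0.1 N and horizontal distance between newel_cap and square_stand below 0.012 m and z of newel_cap in the frame of square_stand between 0.009 and 0.016 m and contact force between the fingers and newel_cap below 0.1 N and (angle between the x axis of newel_cap and the x axis of square_stand, either way round below 0.17 rad or angle between the x axis of newel_cap and the y axis of square_stand, either way round below 0.17 rad) and horizontal distance between coat_peg and oblong_stand below 0.012 m and z of coat_peg in the frame of oblong_stand between 0.009 and 0.016 m and contact force between the fingers and coat_peg below 0.1 N and angle between the x axis of coat_peg and the x axis of oblong_stand, either way round below 0.17 rad); the robot touches nothing.
It fails at once if a turning is put down on the bench top (height (world z) of any of bun_foot, newel_cap, coat_peg below 0.006 m).
It fails at once if a turning is tipped over (angle between any of bun_foot, newel_cap, coat_peg's own z axis and vertical above 0.6 rad).
It fails at once if a turning is dropped ((linear speed of bun_foot above 0.6 m/s and contact force between the fingers and bun_foot below 0.05 N) or (linear speed of newel_cap above 0.6 m/s and contact force between the fingers and newel_cap below 0.05 N) or (linear speed of coat_peg above 0.6 m/s and contact force between the fingers and coat_peg below 0.05 N)).
It fails at once if the gouge, the tin or the hammer is disturbed (moved over 25 mm) (distance of any of gouge, lacquer_tin, hammer from where it was at the start of the episode above 0.025 m).
It also fails if it takes over 112 s, if anything falls off the work surface, if the arm or the gripper's body presses on something with over 40 N, if the wrist force passes 120 N, or if a joint passes its speed limit or range.

## Working session

There is one attempt and no reset: what is moved stays moved. The work goes in short steps, Python scripts to look and compute and a tool call to move; the robot and the scene stay as the last step left them, time stands still between calls to the robot, and variables do not carry over. Pictures are saved under pics/ and viewed, about 12 in all and at most 16, crops included, and the job is handed in when it is done.

Besides the shell and the picture viewer there is one more tool, called after "Call:" in YAML: its name, and indented under it one key for each argument. carry_out: Moves the arm, as the interface text tells. Its arguments: {"type":"object","properties":{"motion":{"type":"array"},"hand":{"type":"number"},"grip_force":{"type":"number"}},"required":["motion"]}

```bash
mkdir -p pics; ls
python3 - <<'E'
from plant import monitor, snapshot
import cv2,numpy as np
print(monitor.get_state())
for n in ("top","side"):
    s=snapshot(n); cv2.imwrite(f"pics/{n}0.png",s["frame"][:,:,::-1]); print(n,s["fx"],s["fy"],s["cx"],s["cy"],s["rvec"],s["tvec"])
E
```

```text
pics
{'clock': 0.0, 'q': array([-1.15022073,  0.68995908, -0.19450282,  1.56635138,  0.15730162,
        0.90253296, -0.21509553]), 'qd': array([-6.16239309e-04, -1.29205821e-03, -8.68226573e-04, -1.09022756e-03,
       -8.75186325e-05,  3.97355764e-04, -1.15524116e-03]), 'joint_torque': array([ 1.64586240e-04, -5.27544415e+01, -1.26711231e+00, -1.53428614e+01,
       -5.27288276e-02,  6.57841578e-03,  1.53730803e-04]), 'tool_pos': array([0.23559936, 0.57832363, 0.30192325]), 'eef_rot': array([ 1.92144236e-01,  9.81366256e-01, -9.23876566e-04, -1.03847363e-04]), 'contact_force': array([ 0.5040932 , -0.01186355,  0.20232236]), 'moment': array([-0.01841717, -0.02708601, -0.02944262]), 'opening': 0.9976286905969701}
top 578.9449689694246 578.9449689694246 314.75844667000194 242.0872798354781 [ 2.08925726 -2.14999625  0.17453084] [-0.040661    0.55299517  1.02761112]
side 517.5907463203657 517.5907463203657 317.80866585340397 245.042379292134 [ 2.3761296  -0.4541985   0.15051798] [-0.50744176  0.13815256  1.09469645]
```

View pics/top0.png

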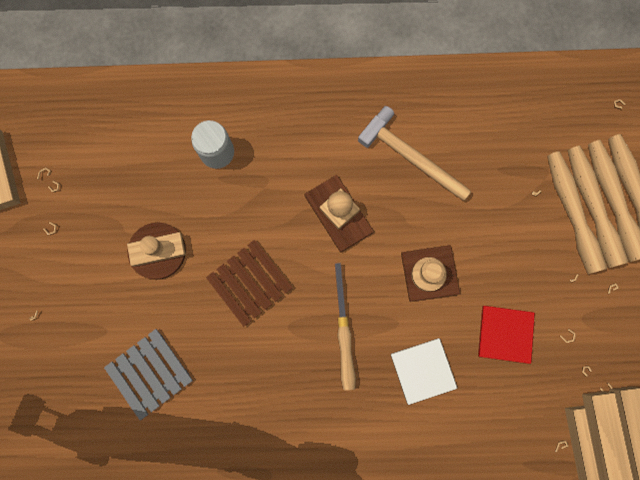

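View pics/side0.png

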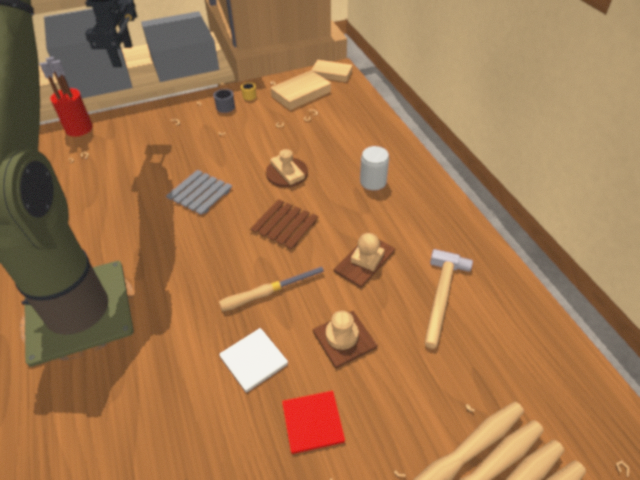

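Top view: the brown rack is at (250,283), the round stand with the peg at (157,250), the oblong stand with the cap at (340,213), and the dark square stand with the bun foot at (431,273). The look-alikes to avoid are the grey rack (148,372), the white square (424,372) and the red square (507,334). The gouge lies at (345,325), the tin at (212,145) and the hammer at (415,150).

```bash
cat > h.py <<'E'
import numpy as np,cv2
from scipy.spatial.transform import Rotation as R
from plant import monitor,snapshot,finder
def cloud(s):
    z=s["range_z"].astype(float); v,u=np.indices(z.shape)
    P=np.stack([(u-s["cx"])/s["fx"]*z,(v-s["cy"])/s["fy"]*z,z],-1)
    Rm=R.from_rotvec(s["rvec"]).as_matrix()
    W=(P-np.ravel(s["tvec"]))@Rm; W[z<=0]=np.nan
    return W
def rect(W,m):
    p=W[m][:,:2].astype(np.float32)
    (c,sz,a)=cv2.minAreaRect(p*1000); 
    if sz[0]<sz[1]: sz=sz[::-1]; a+=90
    return np.round(c,1),np.round(sz,1),round((a+90)%180-90,1),len(p)
def circ(W,m): 
    c,r=cv2.minEnclosingCircle(W[m][:,:2].astype(np.float32)*1000); return np.round(c,1),round(r,1)
E
python3 - <<'E'
from h import *
for n in ("top","side"):
    s=snapshot(n); W=cloud(s); z=W[...,2]
    print(n,"bench z",np.nanmedian(z[300:330,300:330]))
    for t in ["round_stand","square_stand","oblong_stand","spare_rack","bun_foot","newel_cap","coat_peg","gouge","lacquer_tin","hammer"]:
        for d in finder.masks_of(s,t)[:4]:
            m=d["pixels"]&~np.isnan(z)
            if d["p"]<.3 or m.sum()<30: continue
            col=s["frame"][m].mean(0).astype(int)
            print(t,round(d["p"],2),d["extent"],col,"zmed %.3f"%np.median(z[m]),rect(W,m))
            if t in("bun_foot","newel_cap","coat_peg"):
                b=m&(z>.022)&(z<.034); k=m&(z>.052)
                if b.sum()>5: print("   base",rect(W,b),circ(W,b))
                if k.sum()>5: print("   knob",rect(W,k),circ(W,k),np.max(z[k]))
E
```

```text
top bench z -0.0009236367344438432
round_stand 0.94 [132.7, 222.2, 184.7, 279.3] [98 57 36] zmed 0.011 (array([551.7, 251.5]), array([110.2,  95.2]), 14.2, 1159)
round_stand 0.45 [190.6, 124.0, 235.2, 168.3] [154 153 144] zmed 0.087 (array([752.5, 150.1]), array([100. ,  68.9]), 71.0, 1505)
square_stand 0.9 [389.6, 339.7, 458.8, 402.3] [224 220 208] zmed 0.011 (array([ 309.9, -251.8]), array([101.6,  98.4]), -74.2, 2821)
square_stand 0.82 [479.1, 304.5, 534.3, 365.4] [191  34  31] zmed 0.011 (array([ 373.8, -408.4]), array([97.4, 97.4]), -9.2, 2743)
square_stand 0.58 [400.6, 245.2, 459.8, 303.0] [99 59 38] zmed 0.011 (array([ 492.8, -274.8]), array([102.2,  98.8]), -84.9, 1710)
square_stand 0.42 [319.6, 188.0, 362.8, 227.0] [177 139  95] zmed 0.066 (array([ 620.4, -104.9]), array([56.9, 56.4]), -49.6, 895)
oblong_stand 0.84 [302.3, 174.2, 376.2, 250.5] [101  59  37] zmed 0.011 (array([ 617.1, -103. ]), array([139.4,  78.9]), 30.0, 1777)
spare_rack 0.78 [103.4, 330.1, 188.1, 417.5] [121 119 117] zmed 0.011 (array([318.3, 264.5]), array([123.4, 122.8]), -54.1, 3570)
spare_rack 0.64 [20
[... 3469 characters left out ...]
7 [270.5, 148.1, 303.8, 183.9] [197 156 106] zmed 0.027 (array([553.8, 267.6]), array([153.4,  59. ]), -82.5, 627)
   base (array([551.3, 246.1]), array([107.5,  44.3]), -78.5, 349) (array([550.9, 245.3]), 55.6)
   knob (array([550.1, 242. ]), array([30.9, 30.7]), 69.5, 144) (array([550.7, 241.6]), 17.0) 0.078200976955459
gouge 0.85 [219.5, 264.5, 324.6, 310.6] [183 148 104] zmed 0.018 (array([401.5, -98.2]), array([240.9,  41.2]), 4.4, 954)
lacquer_tin 0.95 [361.8, 148.2, 391.0, 192.8] [171 167 160] zmed 0.068 (array([747.9, 129.9]), array([67. , 66.8]), 17.6, 1051)
hammer 0.67 [422.1, 247.5, 473.4, 353.8] [209 178 137] zmed 0.022 (array([ 733.6, -259.7]), array([268.6,  87.1]), 53.7, 1571)
```

Most of the measurements are enough to set out. Before the first reach I'm doing a close check crop, adding a helper that turns a target into tool-axis shifts, and fitting the round stand's circle.

```bash
cat >> h.py <<'E'
def go(x,y,z,yaw=None):
    """tool-axis shift (cm) of the grasp point to world mm, and turn about tool z to bring jaw axis to yaw(deg, mod 180)"""
    s=monitor.get_state(); Q=R.from_quat(s["eef_rot"]); M=Q.as_matrix(); g=np.array(s["tool_pos"])+.045*M[:,2]
    d=M.T@(np.array([x,y,z])/1000-g)*100
    a=np.degrees(np.arctan2(M[1,1],M[0,1])); t=0
    if yaw is not None: t=np.radians((a-yaw+90)%180-90)
    print("t%.1f grasp"%s["clock"],np.round(g*1000,1),"jaw %.1f"%a,"shift",np.round(d,2),"turn %.3f"%t,"tilt",np.round(M[:2,2],3),"q7 %.2f"%s["q"][6],"open %.3f"%s["opening"])
E
python3 - <<'E'
from h import *
from scipy.optimize import least_squares
s=snapshot("top"); W=cloud(s)
cv2.imwrite("pics/crop1.png",cv2.resize(s["frame"][170:320,290:480,::-1],None,fx=4,fy=4,interpolation=cv2.INTER_CUBIC))
for n in("top","side"):
    s=snapshot(n); W=cloud(s); d=finder.masks_of(s,"round_stand")[0]; m=d["pixels"]&(np.abs(W[...,2]-.011)<.004)
    h=cv2.convexHull(W[m][:,:2].astype(np.float32)*1000)[:,0]
    f=least_squares(lambda p:np.hypot(*(h-p).T)-56,[550,250],loss="soft_l1"); print(n,f.x,np.abs(f.fun).max())
go(488,-268,300)
E
```

```text
top [551.64249181 252.44369309] 1.0870886035598204
side [552.27778782 248.12719758] 2.5830178165147757
t1.4 grasp [235.7 578.9 257.7] jaw 67.8 shift [-55.31 -68.91  -4.23] turn 0.000 tilt [-0.  0.] q7 -0.22 open 1.002
```

Call:
carry_out:
  motion: [0,0,0,0,0,0.18,0,0,0,0,0,0.18,0,0,0,0,0,0.18,0,0,0,0,0,0.18,0,0,0,0,0,0.18,0,0,0,0,0,0.18,0,0,0,0,0,0.18,0,0,0,0,0,0.18]
  hand: 8.8

```text
clock: 2.45
tool_pos: [0.2356, 0.5789, 0.3027]
eef_rot: [0.793, 0.609, -0.0, -0.0]
contact_force: [-0.9, -0.3, -0.7]
opening: 0.998
```

Call:
carry_out:
  motion: [-4.4,4.2,0,0,0,0,-4.4,4.2,0,0,0,0,-4.4,4.2,0,0,0,0,-4.4,4.2,0,0,0,0,-4.4,4.2,0,0,0,0,-4.4,4.2,0,0,0,0,-4.4,4.2,0,0,0,0,-4.4,4.2,0,0,0,0]

```text
clock: 3.45
tool_pos: [0.4726, 0.1517, 0.303]
eef_rot: [0.791, 0.611, 0.001, -0.0]
contact_force: [0.1, 0.5, -0.2]
opening: 0.999
```

View pics/crop1.png

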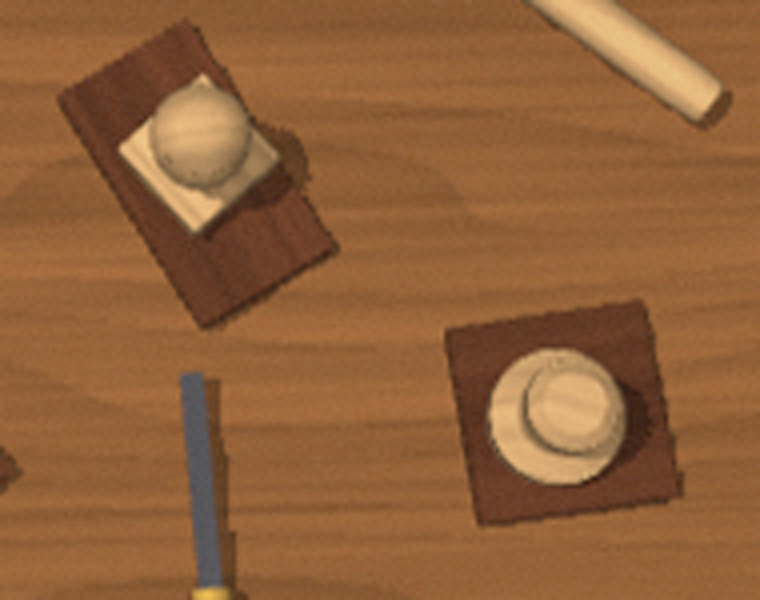

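```bash
python3 -c "
from h import *
go(488,-268,180,-30)"
```

```text
t3.5 grasp [472.6 151.8 258. ] jaw -14.6 shift [-40.23  12.09   7.77] turn 0.268 tilt [0.001 0.001] q7 -0.53 open 0.999
```

The crop confirms it: the newel cap is on the dark oblong stand (crop ~200,150) and the bun foot is on the dark square stand (crop ~560,415). I'm moving above the bun foot.

Call:
carry_out:
  motion: [-5.75,1.73,0,0,0,0,-5.75,1.73,0,0,0,0,-5.75,1.73,0,0,0,0,-5.75,1.73,0,0,0,0,-5.75,1.73,0,0,0,0,-5.75,1.73,0,0,0,0,-5.75,1.73,0,0,0,0.13,0,0,0,0,0,0.13]

```text
clock: 4.45
tool_pos: [0.4856, -0.2734, 0.303]
eef_rot: [0.868, 0.497, -0.001, 0.002]
contact_force: [-0.3, 1.0, 0.2]
opening: 0.995
```

```bash
cat >> h.py <<'E'
def wcloud(s,st,zp):
    """world xy of every wrist pixel on plane z=zp, from rays"""
    v,u=np.indices((480,640)); X=(u-s["cx"])/s["fx"]; Y=(v-s["cy"])/s["fy"]; r=np.hypot(X,Y)+1e-9
    d=np.stack([np.sin(r)*X/r,np.sin(r)*Y/r,np.cos(r)],-1)
    H=np.array(s["hand_eye"]); M=R.from_quat(st["eef_rot"]).as_matrix()
    D=d@(M@H[:3,:3]).T; o=M@H[:3,3]+st["tool_pos"]
    rz=s["range_z"].astype(float); rz=np.where(rz>0,rz,np.nan)
    W=o+D*(rz/np.cos(r))[...,None]
    t=(zp-o[2])/D[...,2]; return W,o+D*t[...,None]
def wlook(name,things):
    st=monitor.get_state(); s=snapshot("wrist"); cv2.imwrite("pics/%s.png"%name,s["frame"][:,:,::-1])
    W,_=wcloud(s,st,.012); z=W[...,2]
    for t in things:
        for d in finder.masks_of(s,t)[:3]:
            m=d["pixels"]&~np.isnan(z)
            if d["p"]<.3 or m.sum()<50: continue
            print(t,round(d["p"],2),np.round(d["extent"]),s["frame"][m].mean(0).astype(int),"z %.3f"%np.median(z[m]))
            for lab,lo,hi in(("stand",.006,.017),("base",.022,.034),("knob",.052,.1)):
                k=m&(z>lo)&(z<hi)
                if k.sum()>60: print("   ",lab,rect(W,k),circ(W,k))
    return s,W
E
python3 -c "
from h import *
go(488,-268,180,-30)
wlook('w1',['bun_foot','square_stand'])
go(488,-268,59,-30)"
```

```text
t4.5 grasp [ 485.7 -273.6  258. ] jaw -30.3 shift [ 0.62 -0.1   7.8 ] turn -0.006 tilt [ 0.001 -0.004] q7 0.03 open 0.995
bun_foot 0.69 [294. 163. 361. 227.] [214 185 148] z 0.068
    base (array([ 491.8, -267.1]), array([62.2, 60.3]), -30.9, 1287) (array([ 490.9, -268.3]), 32.3)
    knob (array([ 491. , -267.9]), array([41.2, 40.5]), -30.5, 1815) (array([ 491.1, -268.3]), 21.4)
bun_foot 0.35 [325.   1. 388.  25.] [153 129 100] z 0.030
    stand (array([ 608.4, -121.5]), array([61.8, 26.5]), -31.3, 61) (array([ 613.4, -113.2]), 31.1)
    base (array([ 606.9, -123.6]), array([60.3, 23.9]), -28.0, 870) (array([ 611.8, -114.5]), 30.2)
square_stand 0.77 [137. 200. 244. 303.] [232 229 221] z 0.012
    stand (array([ 312.8, -250.3]), array([97.4, 96.4]), 16.6, 5577) (array([ 315.3, -250.2]), 65.0)
square_stand 0.66 [254. 298. 355. 362.] [188  59  57] z 0.012
    stand (array([ 376.3, -407.4]), array([96.5, 95.5]), -9.3, 4551) (array([ 376.5, -407.4]), 66.0)
square_stand 0.59 [274. 131. 396. 258.] [130  87  64] z 0.012
    stand (array([ 495. , -273.6]), array([96.7, 96.2]), -83.1, 5144) (array([ 495.8, -274. ]), 66.1)
    base (array([ 489.4, -270.5]), array([63.5, 56.4]), -41.7, 71) (array([ 491.1, -268.3]), 32.1)
t4.6 grasp [ 487.  -266.5  257.6] jaw -29.4 shift [-0.08  0.17 19.86] turn 0.010 tilt [-0.  0.] q7 0.04 open 1.000
```

View pics/w1.png

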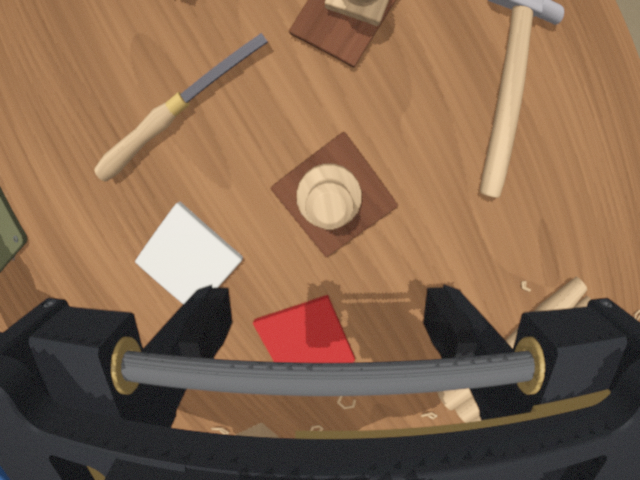

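The wrist view shows the bun foot at (330,197) on the brown square. It agrees with the top camera to within about 3 mm. Descending.

Call:
carry_out:
  motion: [0,0.3,3,0,0,0,0,0.1,3,0,0,0,0,0,3,0,0,0,0,0,2,0,0,0,0,0,0,0,0,0,0,0,0,0,0,0]

```text
clock: 5.35
tool_pos: [0.4911, -0.2683, 0.1935]
eef_rot: [0.864, 0.504, 0.001, 0.0]
contact_force: [0.6, -0.3, 0.8]
opening: 0.998
```

```bash
python3 -c "
from h import *
s,W=wlook('w2',['bun_foot','square_stand'])
go(490.5,-268,59.5,-30)"
```

```text
bun_foot 0.97 [280. 190. 374. 288.] [214 186 149] z 0.068
    base (array([ 494.1, -262. ]), array([62.7, 49.7]), -27.3, 2474) (array([ 491.5, -267.7]), 31.7)
    knob (array([ 491.7, -267.7]), array([41. , 40.8]), -72.7, 3859) (array([ 491.3, -268.4]), 21.2)
square_stand 0.93 [233. 358. 357. 439.] [201  66  63] z 0.012
    stand (array([ 376.2, -406.5]), array([96.7, 93.2]), -9.6, 3954) (array([ 380.8, -407.7]), 62.7)
square_stand 0.9 [248. 147. 417. 313.] [129  86  63] z 0.012
    stand (array([ 495. , -273.6]), array([96.5, 96.4]), 6.5, 8416) (array([ 494.7, -273.3]), 66.1)
square_stand 0.74 [ 88. 233. 198. 347.] [228 225 217] z 0.012
    stand (array([ 311. , -238.4]), array([94.8, 73. ]), 16.2, 5336) (array([ 311.5, -239.3]), 58.7)
t5.5 grasp [ 491.1 -268.8  148.7] jaw -29.5 shift [ 0.04 -0.11  8.92] turn 0.008 tilt [ 0.002 -0.001] q7 0.06 open 1.000
```

Call:
carry_out:
  motion: [0,0,3,0,0,0,0,0,3,0,0,0,0,0,1.9,0,0,0,0,0,1,0,0,0,0,0,0,0,0,0]

```text
clock: 6.12
tool_pos: [0.4904, -0.2688, 0.1036]
eef_rot: [0.864, 0.503, -0.0, -0.0]
contact_force: [0.4, 0.6, 0.0]
opening: 0.998
```

Call:
carry_out:
  motion: [0,0,0,0,0,0,0,0,0,0,0,0,0,0,0,0,0,0,0,0,0,0,0,0,0,0,0,0,0,0,0,0,0,0,0,0]
  hand: 3.0
  grip_force: 12

```text
clock: 6.88
tool_pos: [0.4904, -0.2688, 0.1038]
eef_rot: [0.864, 0.503, 0.0, 0.0]
contact_force: [-0.5, -0.3, 1.2]
opening: 0.464
```

Call:
carry_out:
  motion: [0,0,-0.5,0,0,0,0,0,-1.5,0,0,0,0,0,-2.5,0,0,0,0,0,-3,0,0,0,0,0,-2.5,0,0,0,0,0,0,0,0,0]

```text
clock: 7.62
tool_pos: [0.4914, -0.2694, 0.2061]
eef_rot: [0.864, 0.503, 0.001, 0.002]
contact_force: [0.2, 0.6, -0.6]
opening: 0.462
```

```bash
python3 -c "
from h import *
s,W=wlook('w3',['bun_foot'])
go(484,73,159,8)"
```

```text
t7.7 grasp [ 490.3 -268.6  158.8] jaw -29.6 shift [ 2.94e+01 -1.74e+01 -1.00e-02] turn -0.656 tilt [0. 0.] q7 0.06 open 0.465
```

Holding the bun foot (opening about 41 mm). Moving to the rack.

Call:
carry_out:
  motion: [2,-1.2,0,0,0,0,4.2,-2.5,0,0,0,0,5,-2.96,0,0,0,0,5,-2.96,0,0,0,0,5,-2.96,0,0,0,0,4.2,-2.5,0,0,0,0,3,-1.74,0,0,0,0,1,-0.58,0,0,0,0]

```text
clock: 8.72
tool_pos: [0.4834, 0.0752, 0.2027]
eef_rot: [0.863, 0.505, -0.001, -0.001]
contact_force: [0.7, -1.3, -0.3]
opening: 0.461
```

Call:
carry_out:
  motion: [0,0,0,0,0,0,0,0,0,0,0,0]

```text
clock: 8.98
tool_pos: [0.4841, 0.0707, 0.2036]
eef_rot: [0.865, 0.502, -0.0, 0.0]
contact_force: [0.6, 0.5, 0.1]
opening: 0.458
```

```bash
python3 -c "
from h import *
s,W=wlook('w4',['bun_foot','spare_rack','round_stand','oblong_stand','coat_peg','newel_cap'])
go(484,73,60,8)"
```

```text
bun_foot 0.55 [261. 222. 393. 361.] [210 182 146] z 0.160
bun_foot 0.46 [525.   0. 640.  53.] [133 132 128] z 0.062
    stand (array([726.3, 127.5]), array([59.7, 18.1]), -70.8, 438) (array([734.4, 130.3]), 29.9)
    base (array([726.1, 125.5]), array([56.9, 15.9]), -66.3, 521) (array([733.4, 128.7]), 28.5)
    knob (array([735.6, 122.9]), array([52. , 32.8]), -22.4, 3041) (array([737. , 125.6]), 29.0)
spare_rack 0.93 [  9.  59. 132. 226.] [143 141 140] z 0.012
    stand (array([320.6, 261.6]), array([121.2, 119.9]), 35.9, 11663) (array([320.8, 261.8]), 83.8)
spare_rack 0.6 [233. 123. 429. 273.] [140  93  69] z 0.012
    stand (array([486. ,  72.5]), array([121.5, 118.4]), 37.0, 11996) (array([486.1,  73.2]), 82.5)
round_stand 0.69 [214.   0. 362.  56.] [130  86  63] z 0.012
    stand (array([534.2, 222.3]), array([105.2,  40.3]), -32.4, 2858) (array([544.7, 238.9]), 52.6)
oblong_stand 0.66 [497. 232. 601. 311.] [129  86  64] z 0.011
    stand (array([639.7, -89.4]), array([85.4, 77.6]), 30.3, 2996) (array([639.1, -89.1]), 56.3)
coat_peg 0.64 [269.   0. 364.  42.] [200 173 138] z 0.028
    base (array([551.4, 208.6]), array([61.6, 32.7]), -32.1, 2205) (array([558.6, 220.1]), 30.9)
newel_cap 0.92 [523. 283. 582. 348.] [194 167 132] z 0.032
    stand (array([634.6, -83.1]), array([61.7, 26.7]), -18.3, 119) (array([630.7, -94.9]), 30.9)
    base (array([630. , -97.6]), array([57. , 37.5]), -50.4, 1104) (array([630.9, -95.3]), 31.0)
    knob (array([622.3, -86. ]), array([37.7, 12.7]), 6.4, 890) (array([622.7, -89.7]), 19.0)
t9.3 grasp [484.2  72.3 158.8] jaw -29.6 shift [ 0.05 -0.05  9.88] turn -0.657 tilt [0. 0.] q7 -0.42 open 0.459
```

View pics/w4.png

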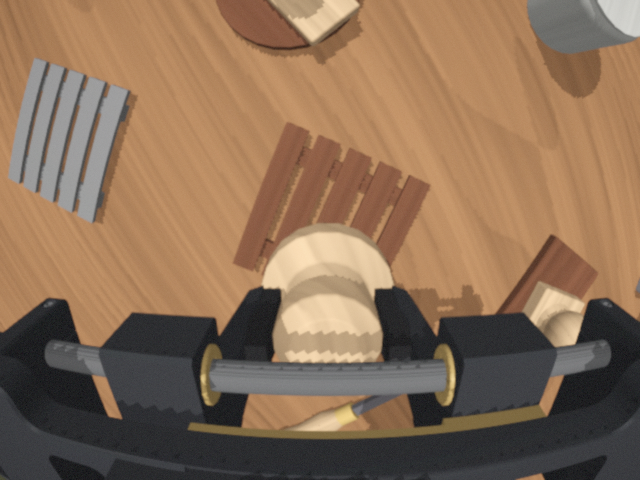

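The bun foot is held upright above the brown rack. Lowering it about 99 mm, then creeping down.

Call:
carry_out:
  motion: [0.1,0,2,0,0,0,0,0,3,0,0,0,0,0,2.5,0,0,0,0,0,1.5,0,0,0,0,0,0.6,0,0,0,0,0,0.3,0,0,0,0,0,0,0,0,0]

```text
clock: 10.2
tool_pos: [0.4849, 0.0737, 0.1051]
eef_rot: [0.864, 0.503, 0.0, 0.0]
contact_force: [0.1, 0.2, 0.6]
opening: 0.465
```

Call:
carry_out:
  motion: [0,0,0.05,0,0,0,0,0,0.05,0,0,0,0,0,0,0,0,0]

```text
clock: 10.58
tool_pos: [0.4847, 0.0737, 0.1039]
eef_rot: [0.864, 0.503, 0.0, 0.0]
contact_force: [-0.0, 0.2, -0.7]
opening: 0.464
```

```bash
python3 -c "
from h import *
go(484,73,60,8); print(monitor.get_state()['contact_force'])"
```

```text
t10.6 grasp [484.7  73.7  58.9] jaw -29.6 shift [-0.1  -0.03 -0.11] turn -0.656 tilt [0. 0.] q7 -0.38 open 0.464
[-0.01493191  0.18206196 -0.73813877]
```

Call:
carry_out:
  motion: [0,0,0,0,0,0,0,0,0,0,0,0,0,0,0,0,0,0,0,0,0,0,0,0,0,0,0,0,0,0,0,0,0,0,0,0]
  hand: 8.8

```text
clock: 11.32
tool_pos: [0.4846, 0.0737, 0.1037]
eef_rot: [0.864, 0.503, 0.0, -0.0]
contact_force: [0.2, -0.3, 0.3]
opening: 0.995
```

Call:
carry_out:
  motion: [0,0,-2,0,0,0,0,0,-3,0,0,0,0,0,-4,0,0,0,0,0,-4,0,0,0,0,0,-2,0,0,0,0,0,0,0,0,0]

```text
clock: 12.08
tool_pos: [0.4852, 0.0738, 0.2548]
eef_rot: [0.864, 0.503, 0.002, 0.0]
contact_force: [0.8, -0.6, -0.0]
opening: 0.994
```

```bash
python3 -c "
from h import *
s,W=wlook('w5',['bun_foot','newel_cap'])
go(620,-106,160,-2)"
```

```text
bun_foot 0.97 [285. 179. 364. 255.] [220 192 155] z 0.068
    stand (array([480.2,  71.9]), array([73.2, 60.7]), 54.9, 62) (array([482.4,  70.4]), 36.8)
    base (array([486.9,  77.8]), array([62.3, 54.3]), -29.6, 1669) (array([485.2,  74.2]), 32.0)
    knob (array([485.1,  74.5]), array([41.4, 40.9]), 61.8, 2442) (array([485.2,  74.3]), 21.2)
newel_cap 0.71 [491. 269. 562. 324.] [196 168 134] z 0.030
    stand (array([601.3, -91.1]), array([65.9, 20. ]), 63.4, 82) (array([610.3, -95.6]), 32.9)
    base (array([ 622.3, -103.1]), array([57.1, 55.5]), 39.2, 1299) (array([ 621.7, -102.5]), 37.4)
    knob (array([621.6, -89.4]), array([45.4, 18.5]), 1.7, 568) (array([621.9, -98.7]), 22.7)
t12.2 grasp [483.9  73.7 207.8] jaw -29.6 shift [-8.92 20.71  4.76] turn -0.481 tilt [-0.002 -0.   ] q7 -0.45 open 1.000
```

Bun foot parked on the rack at (485,74), 2 mm off centre. Next, the newel cap.

Call:
carry_out:
  motion: [-1.8,4.16,0,0,0,0,-1.8,4.16,0,0,0,0,-1.8,4.16,0,0,0,0,-1.8,4.16,0,0,0,0,-1.7,4.1,0,0,0,-0.16,0,0,1.5,0,0,-0.16,0,0,1.5,0,0,-0.16,0,0,1,0,0,0]

```text
clock: 13.22
tool_pos: [0.6201, -0.1061, 0.2114]
eef_rot: [0.72, 0.694, -0.001, -0.002]
contact_force: [0.4, 0.1, -0.5]
opening: 0.997
```

Call:
carry_out:
  motion: [0,0,0,0,0,0,0,0,0,0,0,0]

```text
clock: 13.48
tool_pos: [0.6213, -0.106, 0.2138]
eef_rot: [0.72, 0.694, 0.0, 0.0]
contact_force: [-0.4, 0.3, -1.0]
opening: 0.995
```

```bash
python3 -c "
from h import *
s,W=wlook('w6',['newel_cap','oblong_stand'])
go(621,-106,60,-2)"
```

```text
newel_cap 0.58 [278. 175. 380. 278.] [217 189 152] z 0.072
    base (array([ 622.8, -104.2]), array([56.5, 56.1]), 40.1, 2026) (array([ 622.9, -103.9]), 38.1)
    knob (array([ 623.2, -102.5]), array([46. , 43.7]), -0.6, 3971) (array([ 623.3, -103.8]), 24.1)
oblong_stand 0.69 [226. 134. 418. 294.] [137  91  67] z 0.012
    stand (array([ 618. , -102.8]), array([136.6,  77.3]), 30.0, 9545) (array([ 617.6, -101.7]), 76.1)
t13.6 grasp [ 621.5 -106.   169.3] jaw -2.1 shift [-0.   -0.06 10.93] turn -0.001 tilt [ 0.001 -0.   ] q7 0.16 open 0.997
```

Call:
carry_out:
  motion: [0.2,0.15,2,0,0,0,0,0,3,0,0,0,0,0,3,0,0,0,0,0,2,0,0,0,0,0,0.9,0,0,0,0,0,0,0,0,0,0,0,0,0,0,0]

```text
clock: 14.5
tool_pos: [0.6233, -0.1043, 0.1056]
eef_rot: [0.72, 0.694, 0.001, 0.001]
contact_force: [0.0, 0.6, 1.3]
opening: 0.998
```

Call:
carry_out:
  motion: [0,0,0,0,0,0,0,0,0,0,0,0,0,0,0,0,0,0,0,0,0,0,0,0,0,0,0,0,0,0,0,0,0,0,0,0]
  hand: 3.0
  grip_force: 12

```text
clock: 15.25
tool_pos: [0.6226, -0.1041, 0.1048]
eef_rot: [0.72, 0.694, 0.0, -0.0]
contact_force: [-0.7, 0.5, 0.9]
opening: 0.531
```

```bash
python3 -c "
from h import *
go(495,-273.5,160,-35.7)"
```

```text
t15.2 grasp [ 622.6 -104.1   59.8] jaw -2.1 shift [-17.39 -12.15 -10.03] turn 0.587 tilt [-0.  0.] q7 0.17 open 0.531
```

Call:
carry_out:
  motion: [0,0,-0.5,0,0,0,0,0,-1.5,0,0,0,0,0,-2.5,0,0,0,0,0,-3,0,0,0,0,0,-2,0,0,0,0,0,-0.5,0,0,0,0,0,0,0,0,0]

```text
clock: 16.12
tool_pos: [0.6226, -0.1041, 0.2049]
eef_rot: [0.72, 0.694, 0.0, 0.0]
contact_force: [0.5, -0.9, -1.2]
opening: 0.53
```

```bash
python3 -c "
from h import *
go(495,-273.5,160,-35.7)"
```

```text
t16.1 grasp [ 622.6 -104.1  159.9] jaw -2.1 shift [-1.739e+01 -1.214e+01 -1.000e-02] turn 0.587 tilt [0. 0.] q7 0.16 open 0.530
```

Call:
carry_out:
  motion: [-1.8,-1.26,0,0,0,0,-4,-2.8,0,0,0,0,-5,-3.5,0,0,0,0,-4,-2.8,0,0,0,0,-2,-1.38,0,0,0,0,-0.59,-0.4,0,0,0,0,0,0,0,0,0,0]

```text
clock: 17.0
tool_pos: [0.4947, -0.2735, 0.2043]
eef_rot: [0.72, 0.694, 0.0, -0.0]
contact_force: [-0.4, 0.9, -1.1]
opening: 0.532
```

Call:
carry_out:
  motion: [0,0,0,0,0,0.1,0,0,0,0,0,0.15,0,0,0,0,0,0.15,0,0,0,0,0,0.127,0,0,0,0,0,0.06,0,0,0,0,0,0,0,0,0,0,0,0]

```text
clock: 17.88
tool_pos: [0.4957, -0.2726, 0.2045]
eef_rot: [0.889, 0.458, 0.0, -0.0]
contact_force: [-0.2, -0.4, -1.2]
opening: 0.535
```

```bash
python3 -c "
from h import *
s,W=wlook('w7',['newel_cap','square_stand'])
z=W[...,2]; m=finder.masks_of(s,'newel_cap')[0]['pixels']&(z>.122)&(z<.135); print(m.sum(),rect(W,m))
go(495,-273.5,60,-35.7)"
```

```text
newel_cap 0.92 [251. 212. 400. 363.] [200 172 137] z 0.166
    stand (array([ 489.8, -276.3]), array([77.8, 33.7]), -33.4, 62) (array([ 480.5, -290.4]), 38.9)
square_stand 0.88 [242. 146. 408. 264.] [132  87  65] z 0.012
    stand (array([ 495.1, -273.5]), array([96.1, 95.9]), 6.8, 9149) (array([ 495.9, -272.9]), 65.8)
square_stand 0.76 [100. 250. 223. 329.] [229 226 218] z 0.012
    stand (array([ 313.7, -250. ]), array([96.7, 96.3]), 16.3, 3972) (array([ 313.2, -250.5]), 66.5)
square_stand 0.75 [249. 392. 373. 433.] [200  67  64] z 0.012
    stand (array([ 371.2, -420.2]), array([120.9,  52.7]), -36.1, 3488) (array([ 375.8, -413.7]), 62.3)
4921 (array([ 496.8, -268.8]), array([53.4, 48.8]), 6.9, 4921)
t18.1 grasp [ 495.1 -273.4  159.7] jaw -35.7 shift [-0.02 -0.01  9.97] turn 0.001 tilt [0. 0.] q7 0.06 open 0.534
```

View pics/w7.png

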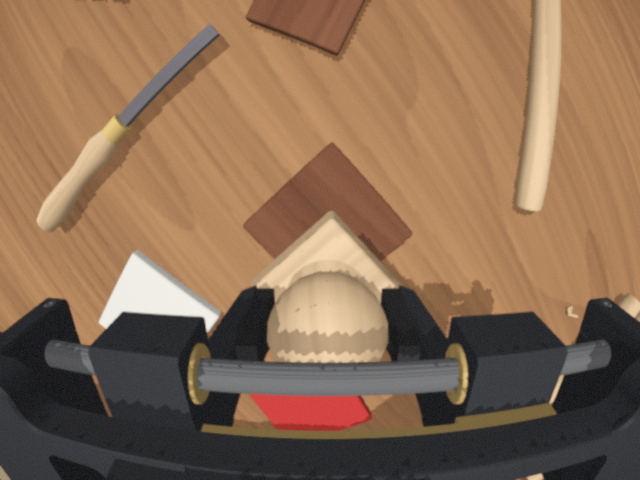

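Cap yaw is 6.9° against 6.8° for the stand, and it is centred over the brown square, not the white (160,300) or the red (310,410). Lowering.

Call:
carry_out:
  motion: [0,0,2,0,0,0,0,0,3,0,0,0,0,0,2.5,0,0,0,0,0,1.5,0,0,0,0,0,0.6,0,0,0,0,0,0.25,0,0,0,0,0,0.06,0,0,0,0,0,0.05,0,0,0]

```text
clock: 19.08
tool_pos: [0.4954, -0.2737, 0.1057]
eef_rot: [0.89, 0.456, 0.0, 0.0]
contact_force: [-0.2, -0.6, -1.2]
opening: 0.529
```

Call:
carry_out:
  motion: [0,0,0,0,0,0,0,0,0,0,0,0]

```text
clock: 19.32
tool_pos: [0.4952, -0.2735, 0.1053]
eef_rot: [0.89, 0.456, 0.0, 0.0]
contact_force: [-1.0, -0.7, -1.0]
opening: 0.537
```

```bash
python3 -c "
from h import *
go(495,-273.5,59.8,-35.7)"
```

```text
t19.3 grasp [ 495.2 -273.5   60.3] jaw -35.7 shift [-0.01 -0.02  0.05] turn 0.000 tilt [ 0. -0.] q7 0.09 open 0.537
```

Call:
carry_out:
  motion: [0,0,0,0,0,0,0,0,0,0,0,0,0,0,0,0,0,0,0,0,0,0,0,0,0,0,0,0,0,0,0,0,0,0,0,0]
  hand: 8.8

```text
clock: 20.08
tool_pos: [0.4951, -0.2735, 0.1051]
eef_rot: [0.89, 0.456, 0.0, -0.0]
contact_force: [-0.3, -0.2, -0.3]
opening: 0.995
```

Call:
carry_out:
  motion: [0,0,-2,0,0,0,0,0,-3,0,0,0,0,0,-4,0,0,0,0,0,-4,0,0,0,0,0,-3,0,0,0,0,0,0,0,0,0,0,0,0,0,0,0]

```text
clock: 20.95
tool_pos: [0.4946, -0.2731, 0.2643]
eef_rot: [0.89, 0.456, -0.0, -0.001]
contact_force: [-0.6, 0.8, -0.4]
opening: 0.998
```

```bash
python3 -c "
from h import *
s,W=wlook('w8',['newel_cap','square_stand'])
go(552,248,210,40)"
```

```text
newel_cap 0.95 [286. 171. 370. 257.] [208 180 143] z 0.071
    stand (array([ 490.9, -279.4]), array([68.3, 66.2]), -82.9, 99) (array([ 494.9, -278.4]), 40.3)
    base (array([ 495.2, -273.9]), array([56.9, 56.1]), -83.5, 1427) (array([ 495.1, -274.2]), 38.5)
    knob (array([ 495.4, -273.2]), array([46.7, 46.1]), -36.1, 2802) (array([ 495.3, -273.5]), 24.1)
square_stand 0.9 [128. 232. 238. 326.] [228 225 217] z 0.012
    stand (array([ 312.4, -250.4]), array([98.5, 96.7]), 16.3, 4647) (array([ 313.6, -250.7]), 66.4)
square_stand 0.8 [254. 315. 360. 407.] [183  59  56] z 0.012
    stand (array([ 376.5, -408.5]), array([97.4, 95.9]), 80.9, 3012) (array([ 376.3, -407.7]), 66.0)
square_stand 0.63 [257. 141. 396. 280.] [129  86  63] z 0.012
    stand (array([ 495. , -273.4]), array([96.6, 96.6]), -83.0, 5817) (array([ 495.4, -273.4]), 66.3)
t21.1 grasp [ 494.4 -273.1  218.8] jaw -35.7 shift [ 45.68 -25.72   0.93] turn -1.321 tilt [-0.002  0.001] q7 0.04 open 1.000
```

Newel cap placed (within 0.5 mm and 0.5°). Next, the coat peg.

Call:
carry_out:
  motion: [5.1,-2.86,0,0,0,0,5.1,-2.86,0,0,0,0,5.1,-2.86,0,0,0,0,5.1,-2.86,0,0,0,0,5.1,-2.86,0,0,0,0,5.1,-2.86,0,0,0,0,5.1,-2.86,0,0,0,0,5.1,-2.86,0,0,0,0]

```text
clock: 22.1
tool_pos: [0.547, 0.1931, 0.2642]
eef_rot: [0.89, 0.456, -0.001, 0.0]
contact_force: [-0.4, 0.4, -0.9]
opening: 1.001
```

Call:
carry_out:
  motion: [4.9,-2.84,0,0,0,-0.165,0,0,0,0,0,-0.165,0,0,0,0,0,-0.165,0,0,0,0,0,-0.165,0,0,0,0,0,-0.165,0,0,0,0,0,-0.165,0,0,0,0,0,-0.165,0,0,0,0,0,-0.165]

```text
clock: 23.1
tool_pos: [0.5525, 0.2474, 0.2639]
eef_rot: [0.421, 0.907, -0.001, -0.001]
contact_force: [0.6, -0.1, -0.7]
opening: 1.0
```

Call:
carry_out:
  motion: [0,0,2,0,0,0,0,0,3,0,0,0,0,0,0,0,0,0,0,0,0,0,0,0]

```text
clock: 23.6
tool_pos: [0.5531, 0.2477, 0.2154]
eef_rot: [0.423, 0.906, 0.0, 0.0]
contact_force: [0.2, 0.1, -0.4]
opening: 0.998
```

```bash
python3 -c "
from h import *
s,W=wlook('w9',['coat_peg','round_stand'])
go(552,248,61,40)"
```

```text
coat_peg 0.77 [273. 154. 390. 292.] [215 187 150] z 0.028
    base (array([553.9, 249.4]), array([104.2,  44.8]), -79.3, 5357) (array([554. , 249.9]), 55.1)
    knob (array([553.6, 249.4]), array([34. , 32.8]), -53.8, 2259) (array([553.9, 249.5]), 17.2)
round_stand 0.64 [263. 148. 404. 286.] [132  87  65] z 0.012
    stand (array([552.9, 256.1]), array([111.2, 104.3]), 13.1, 7043) (array([553.8, 252.6]), 56.2)
t23.8 grasp [553.5 248.  171.2] jaw 39.9 shift [ 0.1  -0.13 11.02] turn -0.001 tilt [0.002 0.001] q7 0.18 open 0.999
```

View pics/w9.png

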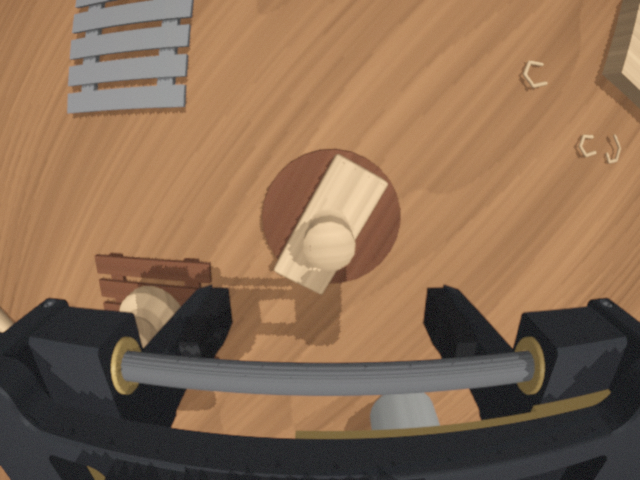

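The peg is at (330,240) on the round stand: (553.8,249.5) mm, yaw 100.7°. Descending and gripping.

Call:
carry_out:
  motion: [0.1,0.12,2,0,0,0,0,0,3,0,0,0,0,0,3,0,0,0,0,0,2,0,0,0,0,0,1,0,0,0,0,0,0,0,0,0,0,0,0,0,0,0]

```text
clock: 24.62
tool_pos: [0.5537, 0.2495, 0.106]
eef_rot: [0.423, 0.906, 0.001, 0.001]
contact_force: [-0.2, -1.0, -0.1]
opening: 1.002
```

Call:
carry_out:
  motion: [0,0,0,0,0,0,0,0,0,0,0,0,0,0,0,0,0,0,0,0,0,0,0,0,0,0,0,0,0,0,0,0,0,0,0,0,0,0,0,0,0,0]
  hand: 2.2
  grip_force: 12

```text
clock: 25.5
tool_pos: [0.5531, 0.2492, 0.1051]
eef_rot: [0.423, 0.906, 0.0, -0.0]
contact_force: [0.0, -0.4, -0.4]
opening: 0.376
```

```bash
python3 -c "
from h import *
go(552,248,61,40)"
```

```text
t25.5 grasp [553.1 249.2  60.1] jaw 39.9 shift [-0.02 -0.16 -0.09] turn -0.001 tilt [-0.  0.] q7 0.17 open 0.376
```

Call:
carry_out:
  motion: [0,0,-0.5,0,0,0,0,0,-1.5,0,0,0,0,0,-2.5,0,0,0,0,0,-3,0,0,0,0,0,-2,0,0,0,0,0,-0.5,0,0,0,0,0,0,0,0,0]

```text
clock: 26.38
tool_pos: [0.5531, 0.2492, 0.2054]
eef_rot: [0.423, 0.906, 0.0, 0.0]
contact_force: [-0.4, -0.5, -0.9]
opening: 0.379
```

```bash
python3 -c "
from h import *
go(618,-102.8,161,-30.8)"
```

```text
t26.4 grasp [553.1 249.2 160.4] jaw 39.9 shift [-31.16 -17.62  -0.06] turn 1.235 tilt [0. 0.] q7 0.18 open 0.379
```

Call:
carry_out:
  motion: [-2,-1.13,0,0,0,0,-4.5,-2.54,0,0,0,0,-5.2,-2.94,0,0,0,0,-5.2,-2.94,0,0,0,0,-5.2,-2.94,0,0,0,0,-4.5,-2.54,0,0,0,0,-3,-1.7,0,0,0,0,-1.56,-0.88,0,0,0,0]

```text
clock: 27.38
tool_pos: [0.6175, -0.1054, 0.204]
eef_rot: [0.424, 0.905, -0.001, -0.001]
contact_force: [-0.4, 0.0, -1.1]
opening: 0.373
```

Call:
carry_out:
  motion: [0,0,0,0,0,0.1,0,0,0,0,0,0.165,0,0,0,0,0,0.165,0,0,0,0,0,0.165,0,0,0,0,0,0.165,0,0,0,0,0,0.165,0,0,0,0,0,0.165,0,0,0,0,0,0.145]

```text
clock: 28.38
tool_pos: [0.6179, -0.1006, 0.2043]
eef_rot: [0.87, 0.493, -0.0, -0.001]
contact_force: [-0.1, 0.2, -1.2]
opening: 0.374
```

Call:
carry_out:
  motion: [0,0,0,0,0,0,0,0,0,0,0,0]

```text
clock: 28.62
tool_pos: [0.618, -0.1018, 0.2047]
eef_rot: [0.869, 0.495, -0.0, -0.001]
contact_force: [0.3, 0.7, -0.7]
opening: 0.376
```

```bash
python3 -c "
from h import *
s,W=wlook('w10',['coat_peg','oblong_stand'])
z=W[...,2]; m=finder.masks_of(s,'coat_peg')[0]['pixels']&(z>.122)&(z<.135); print(m.sum(),rect(W,m))
go(618,-102.8,60.1,-30.8)"
```

```text
coat_peg 0.98 [280. 173. 424. 362.] [215 187 151] z 0.128
oblong_stand 0.69 [248. 130. 415. 287.] [138  92  68] z 0.012
    stand (array([ 618.3, -102.3]), array([135.7,  76.4]), 30.1, 7592) (array([ 618.2, -101.8]), 77.0)
9720 (array([620.8, -99.8]), array([97.7, 43.9]), 30.4, 9720)
t28.8 grasp [ 618.1 -102.7  160.1] jaw -30.8 shift [-0.02  0.   10.  ] turn 0.001 tilt [-0.  0.] q7 -0.19 open 0.374
```

View pics/w10.png

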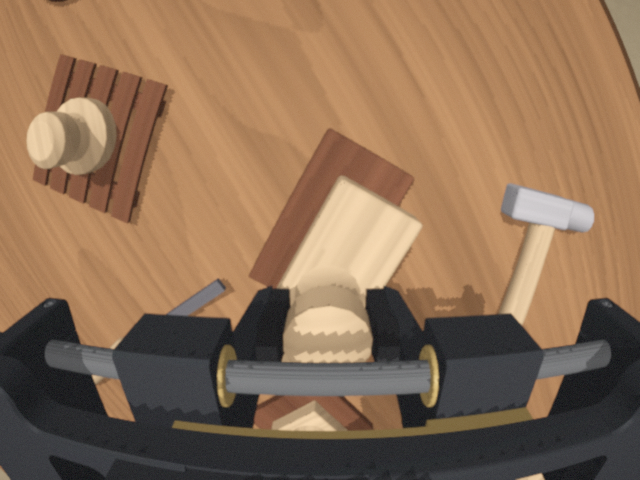

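The peg is aligned with the oblong stand (30.4° against 30.1°). Lowering and releasing.

Call:
carry_out:
  motion: [0,0,2,0,0,0,0,0,3,0,0,0,0,0,2.5,0,0,0,0,0,1.5,0,0,0,0,0,0.6,0,0,0,0,0,0.25,0,0,0,0,0,0.08,0,0,0,0,0,0.05,0,0,0]

```text
clock: 29.82
tool_pos: [0.6185, -0.1028, 0.1059]
eef_rot: [0.87, 0.494, 0.0, 0.0]
contact_force: [-0.3, -0.8, -1.3]
opening: 0.374
```

Call:
carry_out:
  motion: [0,0,0,0,0,0,0,0,0,0,0,0]

```text
clock: 30.08
tool_pos: [0.6182, -0.1027, 0.1055]
eef_rot: [0.87, 0.494, 0.0, 0.0]
contact_force: [0.7, -0.2, -0.0]
opening: 0.371
```

```bash
python3 -c "
from h import *
go(618,-102.8,60.1,-30.8)"
```

```text
t30.1 grasp [ 618.2 -102.7   60.5] jaw -30.8 shift [-0.02 -0.02  0.04] turn -0.000 tilt [0. 0.] q7 -0.16 open 0.371
```

Call:
carry_out:
  motion: [0,0,0,0,0,0,0,0,0,0,0,0,0,0,0,0,0,0,0,0,0,0,0,0,0,0,0,0,0,0,0,0,0,0,0,0]
  hand: 8.8

```text
clock: 30.82
tool_pos: [0.6181, -0.1027, 0.1053]
eef_rot: [0.87, 0.494, 0.0, -0.0]
contact_force: [0.8, 0.1, -0.8]
opening: 0.995
```

Call:
carry_out:
  motion: [0,0,-2,0,0,0,0,0,-3,0,0,0,0,0,-4,0,0,0,0,0,-3,0,0,0,0,0,0,0,0,0,0,0,0,0,0,0]

```text
clock: 31.58
tool_pos: [0.6177, -0.1025, 0.2255]
eef_rot: [0.87, 0.494, -0.0, -0.0]
contact_force: [0.2, 0.8, 0.0]
opening: 0.995
```

```bash
python3 -c "
from h import *
s,W=wlook('w11',['coat_peg','oblong_stand'])
go(485.2,74.3,160,0)"
```

```text
coat_peg 0.9 [275. 153. 387. 292.] [222 194 156] z 0.028
    stand (array([ 617.6, -107.8]), array([110.9,  52.8]), 30.2, 84) (array([ 615.8, -104.4]), 58.6)
    base (array([ 618.4, -102.6]), array([104. ,  44.7]), 30.2, 5046) (array([ 618.4, -102.2]), 55.3)
    knob (array([ 618.6, -102.5]), array([33.9, 32.8]), 58.7, 2109) (array([ 618.6, -102.7]), 17.3)
oblong_stand 0.94 [251. 128. 408. 304.] [135  91  68] z 0.012
    stand (array([ 618. , -102.8]), array([136.4,  76.8]), 30.0, 6901) (array([ 617.9, -103. ]), 76.2)
    base (array([ 618.5, -102.5]), array([103.7,  44.7]), 30.2, 101) (array([ 618.4, -102.2]), 55.3)
t31.7 grasp [ 617.4 -102.5  179.3] jaw -30.8 shift [  8.41 -20.41   1.97] turn -0.538 tilt [-0.002  0.   ] q7 -0.20 open 0.999
```

Peg placed (within 1 mm and 0.2°). Last, the bun foot.

Call:
carry_out:
  motion: [1.7,-4.1,0,0,0,0,1.7,-4.1,0,0,0,0,1.7,-4.1,0,0,0,0,1.7,-4.1,0,0,0,0,1.6,-4.0,0,0,0,0,0,0,2,0,0,0,0,0,0,0,0,0,0,0,0,0,0,0]

```text
clock: 32.72
tool_pos: [0.4863, 0.0732, 0.2054]
eef_rot: [0.87, 0.493, -0.0, 0.0]
contact_force: [-0.3, -0.6, 1.4]
opening: 0.999
```

```bash
python3 -c "
from h import *
s,W=wlook('w12',['bun_foot'])
go(485.2,74.3,59,None)"
```

```text
t32.8 grasp [486.6  73.2 160.6] jaw -30.9 shift [ 0.02 -0.18 10.16] turn 0.000 tilt [ 0.001 -0.   ] q7 -0.41 open 1.002
```

Call:
carry_out:
  motion: [0,-0.15,2,0,0,0,0,0,3,0,0,0,0,0,2.5,0,0,0,0,0,1.7,0,0,0,0,0,0.95,0,0,0,0,0,0,0,0,0,0,0,0,0,0,0]

```text
clock: 33.7
tool_pos: [0.4851, 0.0746, 0.1044]
eef_rot: [0.87, 0.494, 0.001, 0.0]
contact_force: [-0.0, -0.8, 0.3]
opening: 0.996
```

Call:
carry_out:
  motion: [0,0,0,0,0,0,0,0,0,0,0,0,0,0,0,0,0,0,0,0,0,0,0,0,0,0,0,0,0,0,0,0,0,0,0,0]
  hand: 3.0
  grip_force: 12

```text
clock: 34.45
tool_pos: [0.4847, 0.0747, 0.1038]
eef_rot: [0.87, 0.494, 0.0, -0.0]
contact_force: [-0.3, -1.0, -0.3]
opening: 0.463
```

```bash
python3 -c "
from h import *
go(553.8,252.5,160,None)"
```

```text
t34.5 grasp [484.7  74.7  58.8] jaw -30.8 shift [ 18.81  -3.18 -10.12] turn 0.000 tilt [0. 0.] q7 -0.36 open 0.463
```

Call:
carry_out:
  motion: [0,0,-0.5,0,0,0,0,0,-1.5,0,0,0,0,0,-2.5,0,0,0,0,0,-3,0,0,0,0,0,-2,0,0,0,0,0,-0.5,0,0,0,0,0,0,0,0,0]

```text
clock: 35.33
tool_pos: [0.4846, 0.0748, 0.2041]
eef_rot: [0.87, 0.494, 0.0, -0.0]
contact_force: [-0.7, 1.0, -1.4]
opening: 0.464
```

```bash
python3 -c "
from h import *
go(553.8,252.5,160,None)"
```

```text
t35.3 grasp [484.7  74.8 159.1] jaw -30.8 shift [18.8  -3.16 -0.08] turn 0.000 tilt [0.001 0.   ] q7 -0.40 open 0.464
```

Call:
carry_out:
  motion: [2,-0.34,0,0,0,0,4.2,-0.71,0,0,0,0,5,-0.84,0,0,0,0,4.2,-0.71,0,0,0,0,2.4,-0.4,0,0,0,0,1,-0.16,0,0,0,0,0,0,0,0,0,0,0,0,0,0,0,0]

```text
clock: 36.33
tool_pos: [0.5536, 0.2505, 0.2036]
eef_rot: [0.87, 0.493, -0.001, 0.0]
contact_force: [-0.0, 0.2, -0.0]
opening: 0.465
```

```bash
python3 -c "
from h import *
from scipy.optimize import least_squares
s,W=wlook('w13',['round_stand'])
m=finder.masks_of(s,'round_stand')[0]['pixels']&(np.abs(W[...,2]-.012)<.004)
h=cv2.convexHull(W[m][:,:2].astype(np.float32)*1000)[:,0]
f=least_squares(lambda p:np.hypot(*(h-p).T)-56,[553,252],loss='soft_l1'); print(f.x)
go(553.8,252.5,58.8,None)"
```

```text
round_stand 0.97 [254. 150. 403. 262.] [138  92  68] z 0.012
    stand (array([561.1, 265. ]), array([111. ,  83.1]), -29.6, 9917) (array([553.7, 252.8]), 56.0)
[553.72795646 252.50382365]
t36.5 grasp [553.8 251.  158.9] jaw -30.9 shift [ 0.13 -0.07 10.01] turn 0.000 tilt [-0. -0.] q7 -0.67 open 0.462
```

View pics/w13.png

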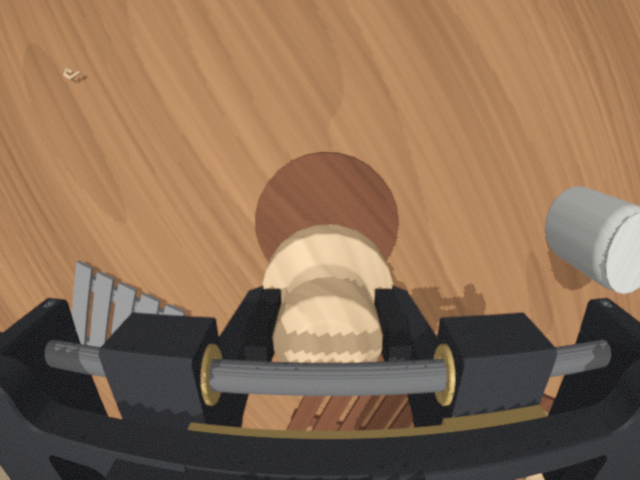

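The bun foot is held over the empty round stand (327,220). Lowering.

Call:
carry_out:
  motion: [0.1,0,2,0,0,0,0,0,3,0,0,0,0,0,2.5,0,0,0,0,0,1.5,0,0,0,0,0,0.6,0,0,0,0,0,0.25,0,0,0,0,0,0.08,0,0,0,0,0,0.05,0,0,0]

```text
clock: 37.48
tool_pos: [0.5547, 0.2534, 0.1046]
eef_rot: [0.87, 0.494, 0.001, 0.0]
contact_force: [0.1, -0.1, -1.4]
opening: 0.461
```

Call:
carry_out:
  motion: [0,0,0,0,0,0,0,0,0,0,0,0]

```text
clock: 37.72
tool_pos: [0.5545, 0.2532, 0.1042]
eef_rot: [0.87, 0.494, 0.0, -0.0]
contact_force: [0.3, 0.6, -0.9]
opening: 0.461
```

```bash
python3 -c "
from h import *
go(553.8,252.5,58.8,None)"
```

```text
t37.7 grasp [554.5 253.2  59.2] jaw -30.8 shift [-0.1  -0.02  0.04] turn 0.000 tilt [0. 0.] q7 -0.62 open 0.461
```

Call:
carry_out:
  motion: [0,0,0,0,0,0,0,0,0,0,0,0,0,0,0,0,0,0,0,0,0,0,0,0,0,0,0,0,0,0,0,0,0,0,0,0]
  hand: 8.8

```text
clock: 38.48
tool_pos: [0.5544, 0.2532, 0.104]
eef_rot: [0.87, 0.494, -0.0, -0.0]
contact_force: [0.6, -0.1, 0.6]
opening: 0.998
```

Call:
carry_out:
  motion: [0,0,-2,0,0,0,0,0,-3,0,0,0,0,0,-4,0,0,0,0,0,-4,0,0,0,0,0,-4,0,0,0,0,0,0,0,0,0,0,0,0,0,0,0]

```text
clock: 39.35
tool_pos: [0.5539, 0.2531, 0.2744]
eef_rot: [0.87, 0.494, -0.0, -0.0]
contact_force: [0.1, -0.5, -0.8]
opening: 1.0
```

```bash
python3 -c "
from h import *
wlook('w14',['bun_foot','round_stand'])
s=snapshot('side'); W=cloud(s); z=W[...,2]; cv2.imwrite('pics/side1.png',s['frame'][:,:,::-1])
for n in ['gouge','lacquer_tin','hammer','newel_cap','coat_peg','square_stand','oblong_stand']:
    for d in finder.masks_of(s,n)[:3]:
        m=d['pixels']&~np.isnan(z)
        if d['p']>.3: print(n,round(d['p'],2),rect(W,m))
"
```

```text
bun_foot 0.92 [292. 174. 365. 251.] [219 191 154] z 0.068
    base (array([556.4, 256.6]), array([62.4, 55.6]), -29.4, 1502) (array([554.4, 253.5]), 32.1)
    knob (array([554.6, 253.3]), array([41.6, 41.3]), -11.1, 2157) (array([554.5, 253.1]), 21.2)
round_stand 0.68 [268. 149. 389. 265.] [135  90  67] z 0.012
    stand (array([554.3, 252.6]), array([111.5, 110.6]), -32.6, 6387) (array([554.1, 252.6]), 56.4)
gouge 0.87 (array([398.4, -97.5]), array([234.9,  43.1]), 5.2, 972)
lacquer_tin 0.57 (array([756.5, 186.7]), array([180.2,  68.4]), 81.3, 1082)
hammer 0.78 (array([ 721.7, -252.9]), array([266.1,  88. ]), 44.5, 1609)
newel_cap 0.71 (array([ 491.8, -271.6]), array([67.4, 55.9]), -82.3, 1021)
coat_peg 0.68 (array([ 614.6, -103.2]), array([106.6,  51.3]), 30.3, 909)
coat_peg 0.47 (array([558.5, 282.8]), array([137.2,  66.9]), 82.7, 570)
square_stand 0.93 (array([ 309.7, -249.9]), array([103.8,  94.8]), -73.6, 2208)
square_stand 0.82 (array([ 493.1, -276.5]), array([97.6, 96.8]), -83.1, 1132)
square_stand 0.61 (array([ 374., -408.]), array([103. ,  97.2]), 80.6, 2896)
oblong_stand 0.8 (array([ 612.9, -103.6]), array([135. ,  84.3]), 32.0, 782)
```

View pics/side1.png

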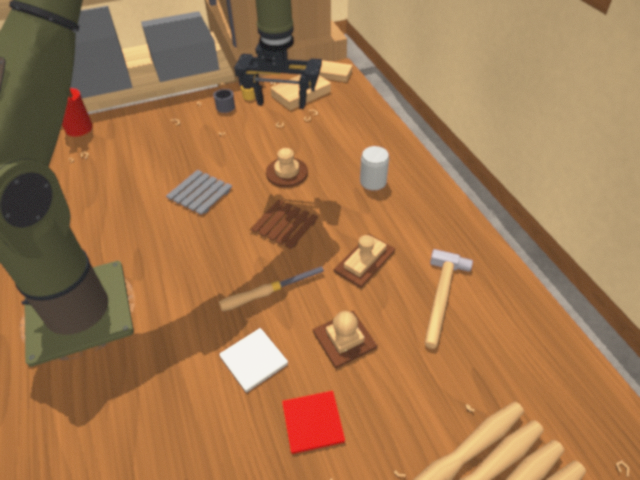

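All three turnings stand upright on their own stands: bun foot (287,165), peg (365,255), cap (345,330). The gouge, tin and hammer are where they were at the start, and the gripper is clear. Handing in.

```bash
python3 -c "
from plant import workorder
print(workorder.finish_job())"
```

```text
the job is handed in; nothing more can be done
None
```

All three turnings are on their own stands, and I handed the job in at about 40 s of the 112 s allowed. I parked the bun foot on the brown slatted rack, about 2 mm off its centre. Then I moved the cap to the square stand, the peg to the oblong stand and finally the bun foot to the round stand. Handing in reported no verdict.

| Piece | Stand | Offset from centre | Yaw error |
|---|---|---|---|
| Bun foot | round | about 1 mm | not needed |
| Newel cap | square | about 0.5 mm | about 0.5° |
| Coat peg | oblong | about 0.7 mm | about 0.2° |

These are the wrist camera's readings after each release. In the last side picture all three stand upright, and the gripper is well clear.

**Checks that disagreed or failed:**
- The side camera's positions differ from the wrist camera's by a few millimetres.
- The last side-camera check of the tin and hammer was unreliable. The tin's mask ran past its outline, and the hammer's centre shifted about 14 mm between masks. In the picture, both and the gouge look exactly where they were at the start.
- The finder once missed the bun foot on the rack, so I re-gripped it at the position measured just after I parked it. The grip held.

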